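# Put the squeeze bottles back in their colour-matched holders

## Task

Tidy the prep table: put each of the four coloured squeeze bottles into the holder dish of its own colour, so that all four stand upright and flat on the dish floors. Carry them upright and set them down rather than dropping them, and do not disturb the two soap dispensers.

Things in the scene. Friction and masses are not known exactly. Their poses are not given: they have to be found in the camera images.
- bottle_red: Loose upright squeeze bottle, all red plastic, about 170 g (120 to 240 g): a rigid round cylinder 50 mm in diameter and 88 mm high, on it a cap 43 mm in diameter up to 100 mm, then a pointed nozzle (20 mm wide at its foot) up to 125 mm. Origin at the centre of its underside, z up along its axis; yaw means nothing. Stands on the table at the start.
- bottle_yellow: Loose upright squeeze bottle, all yellow plastic, about 170 g (120 to 240 g): a rigid round cylinder 50 mm in diameter and 88 mm high, on it a cap 43 mm in diameter up to 100 mm, then a pointed nozzle (20 mm wide at its foot) up to 125 mm. Origin at the centre of its underside, z up along its axis; yaw means nothing. Stands on the table at the start.
- bottle_green: Loose upright squeeze bottle, all green plastic, about 170 g (120 to 240 g): a rigid round cylinder 50 mm in diameter and 88 mm high, on it a cap 43 mm in diameter up to 100 mm, then a pointed nozzle (20 mm wide at its foot) up to 125 mm. Origin at the centre of its underside, z up along its axis; yaw means nothing. Stands on the table at the start.
- bottle_blue: Loose upright squeeze bottle, all blue plastic, about 170 g (120 to 240 g): a rigid round cylinder 50 mm in diameter and 88 mm high, on it a cap 43 mm in diameter up to 100 mm, then a pointed nozzle (20 mm wide at its foot) up to 125 mm. Origin at the centre of its underside, z up along its axis; yaw means nothing. Stands on the table at the start.
- holder_red: Fixed round holder, a shallow red plastic dish with a white spot in the middle of its floor: outside diameter 82 mm, rim 14 mm high, inside diameter 72 mm with upright walls, flat inner floor 4 mm above the table. Origin at the centre of its underside (table height), z up; yaw means nothing. Empty at the start.
- holder_yellow: Fixed round holder, a shallow yellow plastic dish with a white spot in the middle of its floor: outside diameter 82 mm, rim 14 mm high, inside diameter 72 mm with upright walls, flat inner floor 4 mm above the table. Origin at the centre of its underside (table height), z up; yaw means nothing. Empty at the start.
- holder_green: Fixed round holder, a shallow green plastic dish with a white spot in the middle of its floor: outside diameter 82 mm, rim 14 mm high, inside diameter 72 mm with upright walls, flat inner floor 4 mm above the table. Origin at the centre of its underside (table height), z up; yaw means nothing. Empty at the start.
- holder_blue: Fixed round holder, a shallow blue plastic dish with a white spot in the middle of its floor: outside diameter 82 mm, rim 14 mm high, inside diameter 72 mm with upright walls, flat inner floor 4 mm above the table. Origin at the centre of its underside (table height), z up; yaw means nothing. Empty at the start.
- soap_a: Loose upright soap dispenser, to be left alone: grey body 58 mm in diameter and 66 mm high, black collar, white pump whose head reaches 33 mm to one side (own -x), 110 mm high in all, 250 g. Origin at the centre of its underside, z up.
- soap_b: Loose upright soap dispenser, to be left alone: grey body 58 mm in diameter and 66 mm high, black collar, white pump whose head reaches 33 mm to one side (own -x), 110 mm high in all, 250 g. Origin at the centre of its underside, z up.
Mind the look-alikes: they are no part of the job. There is more than one size of the bottle_green; the job needs the larger.

How it is judged:
At the end, for the whole second after the job is handed in: Each bottle stands in the holder of its own colour: centre within 14 mm of the holder's centre, foot on the inner floor (less than 7 mm above the holder's underside), within 0.08 rad of upright, at rest; both soap dispensers upright (within 0.15 rad) and within 30 mm of where they began (horizontal distance between bottle_red and holder_red below 0.014 m and z of bottle_red in the frame of holder_red below 0.007 m and angle between each of bottle_red, bottle_yellow, bottle_green, bottle_blue's own z axis and vertical below 0.08 rad and linear speed of each of bottle_red, bottle_yellow, bottle_green, bottle_blue below 0.02 m/s and angular speed of each of bottle_red, bottle_yellow, bottle_green, bottle_blue below 0.2 rad/s and horizontal distance between bottle_yellow and holder_yellow below 0.014 m and z of bottle_yellow in the frame of holder_yellow below 0.007 m and horizontal distance between bottle_green and holder_green below 0.014 m and z of bottle_green in the frame of holder_green below 0.007 m and horizontal distance between bottle_blue and holder_blue below 0.014 m and z of bottle_blue in the frame of holder_blue below 0.007 m and distance of each of soap_a, soap_b from where it was at the start of the episode below 0.03 m and angle between each of soap_a, soap_b's own z axis and vertical below 0.15 rad); the robot touches nothing.
It fails at once if a bottle is tipped over (angle between any of bottle_red, bottle_yellow, bottle_green, bottle_blue's own z axis and vertical above 0.8 rad).
It fails at once if a bottle is dropped: out of the fingers with its foot more than 30 mm above the table ((height (world z) of bottle_red above 0.03 m and not (contact force between the fingers and bottle_red above 0.02 N)) or (height (world z) of bottle_yellow above 0.03 m and not (contact force between the fingers and bottle_yellow above 0.02 N)) or (height (world z) of bottle_green above 0.03 m and not (contact force between the fingers and bottle_green above 0.02 N)) or (height (world z) of bottle_blue above 0.03 m and not (contact force between the fingers and bottle_blue above 0.02 N))).
It fails at once if a soap dispenser is pushed more than 30 mm or knocked over (distance of any of soap_a, soap_b from where it was at the start of the episode above 0.03 m or angle between any of soap_a, soap_b's own z axis and vertical above 0.5 rad).
It also fails if it takes over 104 s, if anything falls off the work surface, if the arm or the gripper's body presses on something with over 40 N, if the wrist force passes 120 N, or if a joint passes its speed limit or range.

## Robot

A 7-joint arm with a two-finger parallel gripper is mounted at the origin on the work surface. World frame = base frame: x ahead of the robot, y to its left, z up, the work surface at z = 0. Lengths are in m, angles in rad, forces in N, time in s.
With the tool pointing down it reaches from about 0.425 to 0.875 m from the base axis. Payload 4.7 kg.
Tool frame: the origin (TCP) lies where the fingers leave the gripper's body, on its centre line; the fingertips stand 70 mm ahead of it and the grasp point (between the pads) lies 51 mm ahead of it; z points along the fingers, y is the line along which they close (so a half turn about z gives the same grasp; the last joint's range is limited). The gripper opens to 87 mm and grips with 3 to 60 N. Pads are 19 mm wide; open, the fingers measure 117 mm over their backs; the gripper's body (75 mm by 190 mm) begins 51 mm behind the grasp point.
Start: joints at [-1.32, 0.321, -0.07, 1.45, 0.023, 1.371, -0.057], TCP at [0.153, 0.632, 0.292] pointing down, gripper open.
Joint ranges: [-2.86, 2.86], [-0.3, 2.09], [-1.38, 1.24], [0.06, 2.45], [-1.56, 4.7], [0.09, 2.05], [-2.69, 2.69]. Speed limits (rad/s): [2.57, 2.57, 3.14, 3.14, 3.14, 3.14, 3.14].

## Interface

Orientations are given as a rotation vector (axis times angle).
In Python, from bench import get_state, get_image, get_calibration, close_job gives the robot as it stands.
- The arm moves only by the tool send_rows, never from a script. Its argument "rows" is a list of rows, each an object of numbers: "hand": the finger opening in mm, from 0 to 87; "x", "y", "z": the shift along the world's x, y, z in mm; "roll": the turn about the world's z in degrees. A call has 1 to 10 rows; each row shifts and turns the commanded pose from where the row before left it; what a row does not reach is not made up. A row lasts 1/10 s, in which the tool goes at most 50 mm and 8.59 degrees, less where a joint would pass 70% of its speed; a pose out of reach is approached as far as the arm can. A call is refused whole if a number of a shift passes 50 or a number of a turn 8.59, either way. A call with a gripper value outside its range is refused whole. The fingers move at their own pace and stop on an object; "force" is the grip in N (left out, the last holds). Time passes only in rows, so rows that do not move let the fingers close. It gives the time, the measured TCP pose, the force, the opening and the grip force at its end, in the units of the state.
- get_state(): the state, without advancing time (a new reading comes with each control period).
- get_image(name): name is "scene" or "top" or "wrist"; returns the picture (420x560x3 uint8, blue, green, red); there is no depth.
- get_calibration(name): a dict with "mtx" (3x3 intrinsics, pixels), "world_from_camera" (4x4, takes a point from camera to world coordinates). Camera axes: x right, y down, z forward; pixel columns grow to the right and rows downward; lengths in m; the calibration is good to about 2 mm. A picture is of the moment at which its call begins: read the wrist's pose just before it. get_calibration takes no time and is no camera call; for the wrist camera it gives the pose at the moment of the call.
- close_job(): hands the job in; it is judged then, once.
The state is a dict: "time": time; "joint_positions": joint angles; "qd": joint speeds; "joint_torque": joint torques, N m; "position": TCP position; "tool_rot": TCP orientation; "ft_force": force on the tool from outside, world axes, zero at the start; "torque": the same for the moment, N m; "grip_width": opening from 0.0 (shut) to 1.0 (fully open); "grip_force": force on a finger pad.
Only numpy, scipy, OpenCV 4.12 (cv2) and the standard library are available. Lean on these libraries where they do the work, as an engineer would, in place of code of your own. Each camera call takes 0.05 s, during which the arm holds its last target. There are 200 camera calls.

## Working session

There is one attempt and no reset: what is moved stays moved. The work goes in short steps, Python scripts to look and compute and a tool call to move; the robot and the scene stay as the last step left them, time stands still between calls to the robot, and variables do not carry over. Pictures are saved under pics/ and viewed, at most 14 in all, crops included, and the job is handed in when it is done.

Besides the shell and the picture viewer there is one more tool, called after ">>>" by a JSON object that holds its "api" and its "payload", one argument or row to a line. send_rows: Moves the arm, as the interface text tells. Its arguments: {"type":"object","properties":{"rows":{"type":"array","items":{"type":"object","properties":{"hand":{"type":"number"},"x":{"type":"number"},"y":{"type":"number"},"z":{"type":"number"},"roll":{"type":"number"}}}},"force":{"type":"number"}},"required":["rows"]}

```bash
mkdir -p pics; python3 - <<'E'
from bench import *
import cv2
for n in("scene","top"):
    cv2.imwrite(f"pics/{n}0.png",get_image(n)); c=get_calibration(n); print(c["mtx"],c["world_from_camera"])
s=get_state();print(s)
E
```

```text
[[407.88463633   0.         281.85937651]
 [  0.         407.88463633 207.5005204 ]
 [  0.           0.           1.        ]] [[ 2.90740910e-01  7.84197580e-01 -5.48182341e-01  1.19120070e+00]
 [ 9.56801720e-01 -2.38030616e-01  1.66948775e-01 -2.19278692e-01]
 [ 4.36644715e-04 -5.73040645e-01 -8.19526832e-01  1.05417572e+00]
 [ 0.00000000e+00  0.00000000e+00  0.00000000e+00  1.00000000e+00]]
[[474.03342944   0.         287.11881575]
 [  0.         474.03342944 202.76567844]
 [  0.           0.           1.        ]] [[-0.01698714 -0.98103528  0.19308347  0.29052184]
 [-0.99974627  0.01380844 -0.0177968  -0.01538583]
 [ 0.01479311 -0.19333679 -0.98102092  1.28956376]
 [ 0.          0.          0.          1.        ]]
{'time': 0.1, 'joint_positions': array([-1.3199059 ,  0.32175352, -0.07011429,  1.45153122,  0.0226057 ,
        1.37080664, -0.05688568]), 'qd': array([ 1.04874572e-03, -1.08239544e-03,  3.43272291e-04, -2.61835909e-03,
        1.28255935e-03, -8.07195159e-05,  1.20015109e-04]), 'joint_torque': array([-2.72218513e-04, -4.92572987e+01, -4.05996284e-01, -3.13397849e+01,
       -6.42889948e-02,  3.95780581e-02,  1.10680453e-04]), 'position': array([0.1524178 , 0.63149671, 0.29127893]), 'tool_rot': array([-3.70957037e-01, -3.11949895e+00,  2.68201253e-03]), 'ft_force': array([-0.09818857,  0.06312045, -0.21069953]), 'torque': array([ 0.00947259, -0.00386604,  0.01221652]), 'grip_force': 0.0, 'grip_width': 1.0015469123447396}
```

View pics/top0.png

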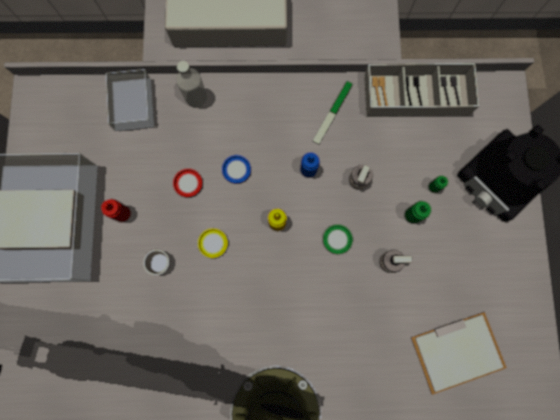

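View pics/scene0.png

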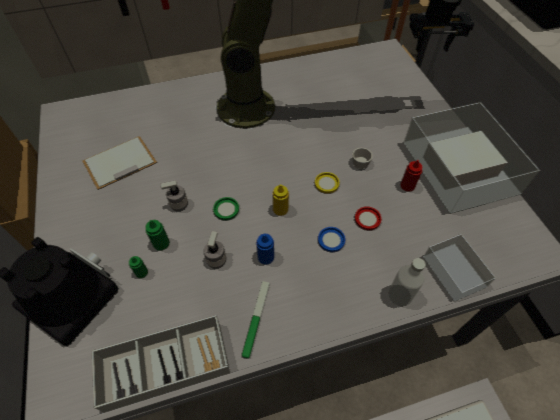

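```bash
cat > h.py <<'E'
import numpy as np,cv2
from bench import *
from scipy.optimize import least_squares
HUE={'red':0,'yellow':28,'green':66,'blue':112}
def proj(c,P):
    w=np.linalg.inv(c["world_from_camera"]); p=(w[:3,:3]@np.asarray(P,float).T).T+w[:3,3]; q=(c["mtx"]@p.T).T
    return q[:,:2]/q[:,2:]
def ray(c,uv,z):
    T=c["world_from_camera"]; d=T[:3,:3]@np.linalg.inv(c["mtx"])@[uv[0],uv[1],1]; return (T[:3,3]+d*(z-T[2,3])/d[2])[:2]
def ring(r,z):
    a=np.linspace(0,2*np.pi,40,endpoint=False); return np.c_[r*np.cos(a),r*np.sin(a),0*a+z]
BOT=np.vstack([ring(.025,0),ring(.025,.088),ring(.0215,.1),ring(.01,.1),ring(.003,.125)])
DISH=np.vstack([ring(.041,0),ring(.041,.014)])
def blobs(im,col):
    h=cv2.cvtColor(im,cv2.COLOR_BGR2HSV).astype(int); d=abs((h[...,0]-HUE[col]+90)%180-90)
    m=((d<11)&(h[...,1]>120)&(h[...,2]>40)).astype(np.uint8)
    n,l,s,c=cv2.connectedComponentsWithStats(m)
    out=[]
    for i in range(1,n):
        if s[i,4]>60:
            ys,xs=np.where(l==i); out.append((s[i,4],cv2.convexHull(np.c_[xs,ys].astype(np.float32))))
    return out
def cen(h):
    m=cv2.moments(h); return np.array([m['m10'],m['m01']])/m['m00']
def fit(c,hull,model,p0):
    t=cen(hull)
    f=lambda p: cen(cv2.convexHull(proj(c,model+[p[0],p[1],0]).astype(np.float32)))-t
    r=least_squares(f,p0,diff_step=1e-3).x
    return r, cv2.contourArea(cv2.convexHull(proj(c,model+[r[0],r[1],0]).astype(np.float32)))
E
python3 - <<'E'
from h import *
for n in("top","scene"):
    im=cv2.imread(f"pics/{n}0.png");c=get_calibration(n)
    for col in HUE:
        for a,h in blobs(im,col):
            print(n,col,cen(h).round(),cv2.contourArea(h),*[(k,r.round(4),round(A)) for k,m in(("B",BOT),("D",DISH)) for r,A in [fit(c,h,m,ray(c,cen(h),.03))]])
im=cv2.imread("pics/top0.png");
cr=cv2.convertScaleAbs(cv2.resize(im[130:290,90:460],None,fx=2.16,fy=2.16,interpolation=2),alpha=1.6);cv2.imwrite("pics/c1.png",cr)
im=cv2.imread("pics/scene0.png");
cr=cv2.convertScaleAbs(cv2.resize(im[160:290,110:310],None,fx=4,fy=4,interpolation=2),alpha=1.6);cv2.imwrite("pics/c2.png",cr)
E
```

```text
top red [187. 183.] 634.5 ('B', array([0.5937, 0.2284]), 452) ('D', array([0.604 , 0.2366]), 714)
top red [115. 210.] 439.0 ('B', array([0.5219, 0.4177]), 526) ('D', array([0.5299, 0.4325]), 756)
top yellow [277. 219.] 323.5 ('B', array([ 0.4909, -0.0106]), 374) ('D', array([ 0.4981, -0.0104]), 718)
top yellow [213. 243.] 690.0 ('B', array([0.4304, 0.1588]), 399) ('D', array([0.4354, 0.1649]), 746)
top green [341.  97.] 190.0 ('B', array([ 0.8334, -0.1934]), 483) ('D', array([ 0.8521, -0.1995]), 649)
top green [440. 182.] 114.5 ('B', array([ 0.5852, -0.4524]), 511) ('D', array([ 0.5954, -0.4673]), 712)
top green [420. 210.] 252.0 ('B', array([ 0.509 , -0.3933]), 482) ('D', array([ 0.5166, -0.4061]), 728)
top green [337. 239.] 607.5 ('B', array([ 0.4353, -0.1679]), 386) ('D', array([ 0.4406, -0.1733]), 733)
top blue [309. 164.] 324.0 ('B', array([ 0.6404, -0.1002]), 422) ('D', array([ 0.6523, -0.1031]), 686)
top blue [236. 169.] 589.5 ('B', array([0.6299, 0.0984]), 426) ('D', array([0.6415, 0.1023]), 695)
scene red [413. 173.] 314.0 ('B', array([0.5137, 0.4258]), 486) ('D', array([0.4
[... 793 characters left out ...]
 array([ 0.8843, -0.3182]), 605) ('D', array([ 0.8709, -0.3222]), 934)
scene green [226. 208.] 399.5 ('B', array([ 0.4719, -0.176 ]), 481) ('D', array([ 0.4409, -0.1741]), 509)
scene green [154. 228.] 198.0 ('B', array([ 0.4797, -0.3913]), 538) ('D', array([ 0.4489, -0.3985]), 564)
scene green [135. 262.] 108.5 ('B', array([ 0.5784, -0.4528]), 591) ('D', array([ 0.5519, -0.4626]), 657)
scene green [250. 337.] 302.5 ('B', array([ 0.8674, -0.2012]), 557) ('D', array([ 0.8533, -0.2003]), 856)
scene blue [331. 239.] 497.5 ('B', array([0.6642, 0.0883]), 504) ('D', array([0.6415, 0.1014]), 582)
scene blue [266. 246.] 319.5 ('B', array([ 0.6326, -0.0961]), 501) ('D', array([ 0.6086, -0.0907]), 598)
```

View pics/c1.png

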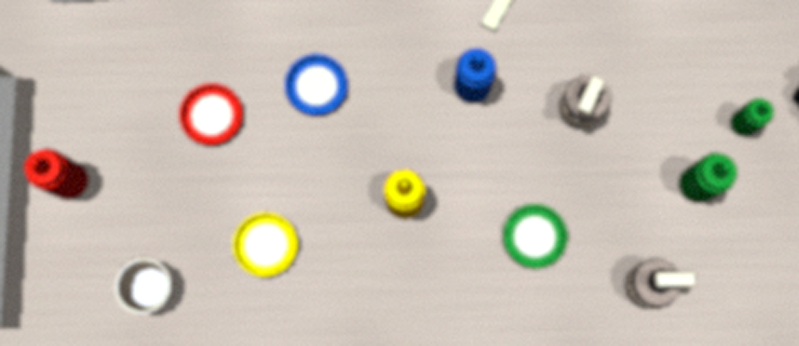

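View pics/c2.png

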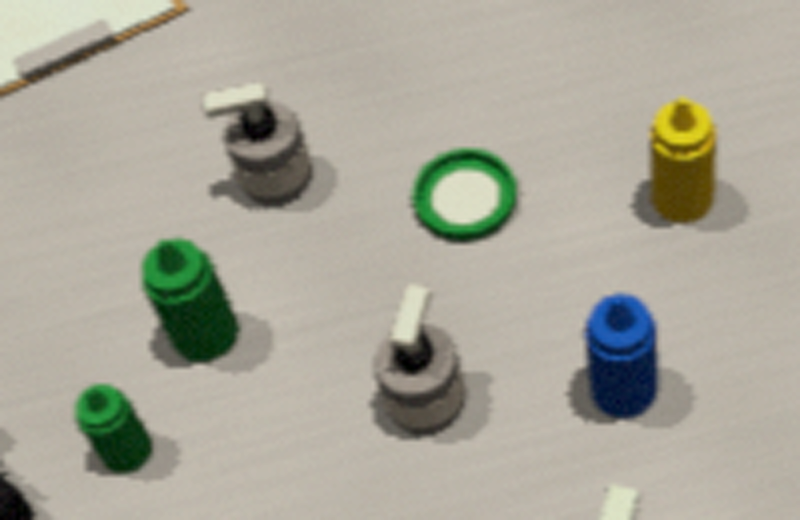

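```bash
sed -i 's/>40)).astype/>VMIN)).astype/; s/^HUE/VMIN=12\nHUE/' h.py; python3 - <<'E'
from h import *
im={n:cv2.imread(f"pics/{n}0.png") for n in("top","scene")}
p0={'red':(.52,.42),'yellow':(.49,-.01),'green':(.51,-.393),'blue':(.64,-.1)}
for n in im:
    c=get_calibration(n)
    for col in HUE:
        q=proj(c,[[*p0[col],.05]])[0]
        for a,h in blobs(im[n],col):
            if np.hypot(*(cen(h)-q))<12:
                r,A=fit(c,h,BOT,p0[col]); print(n,col,r.round(4),cv2.contourArea(h),round(A))
t,s=[get_calibration(k) for k in("top","scene")]
print("soap bodies",ray(t,(361,178.6),.05),ray(t,(391,262),.05),ray(s,(110+415/4,160+390/4),.04),ray(s,(110+270/4,160+160/4),.04))
print("heads",[ray(t,(90+a/2.16,130+b/2.16),.11).round(3) for a,b in((600,82),(693,280))])
E
```

```text
top red [0.5219 0.4177] 439.0 526
top yellow [ 0.4909 -0.0106] 323.5 374
top green [ 0.5052 -0.3862] 342.0 479
top blue [ 0.6404 -0.1002] 324.0 422
scene red [0.5204 0.4149] 420.5 487
scene yellow [ 0.4902 -0.0107] 401.0 466
scene green [ 0.5053 -0.3855] 435.0 542
scene blue [ 0.6396 -0.1003] 409.0 503
soap bodies [ 0.59815226 -0.23840882] [ 0.37313055 -0.30631641] [ 0.62065334 -0.24435056] [ 0.39275877 -0.31137886]
heads [array([ 0.611, -0.246]), array([ 0.374, -0.342])]
```

>>> {"api": "send_rows", "payload": {
  "rows": [
    {"x": 41,"y": -24,"z": -6,"roll": -8.5,"hand": 87},
    {"x": 41,"y": -24,"z": -6,"roll": -8.5},
    {"x": 41,"y": -24,"z": -6,"roll": -8.5},
    {"x": 41,"y": -24,"z": -6,"roll": -8.5},
    {"x": 41,"y": -24,"z": -6,"roll": -8.5},
    {"x": 41,"y": -24,"z": -6,"roll": -8.5},
    {"x": 41,"y": -24,"z": -6,"roll": -8.5},
    {"x": 41,"y": -24,"z": -6,"roll": -8.5},
    {"x": 41,"y": -24,"z": -6,"roll": -8.5},
    {"z": 0}
  ]
}}

```text
schema error: expected keys hand, x, y, z, roll
```

```bash
python3 - <<'E'
from h import *
from scipy.spatial.transform import Rotation as R
s=get_state();print(s["position"],R.from_rotvec(s["tool_rot"]).as_matrix().round(3))
cv2.imwrite("pics/w1.png",get_image("wrist"))
c=get_calibration("wrist"); print(proj(c,[[.521,.416,0],[.521,.416,.125]]),c["world_from_camera"].round(3))
E
```

```text
[0.1524178  0.63149671 0.29127893] [[-0.972  0.235 -0.   ]
 [ 0.235  0.972 -0.002]
 [-0.    -0.002 -1.   ]]
[[202.98159559 477.86501674]
 [173.94753725 594.573558  ]] [[ 0.234  0.942  0.238  0.087]
 [ 0.972 -0.227 -0.059  0.646]
 [-0.002  0.246 -0.969  0.383]
 [ 0.     0.     0.     1.   ]]
```

View pics/w1.png

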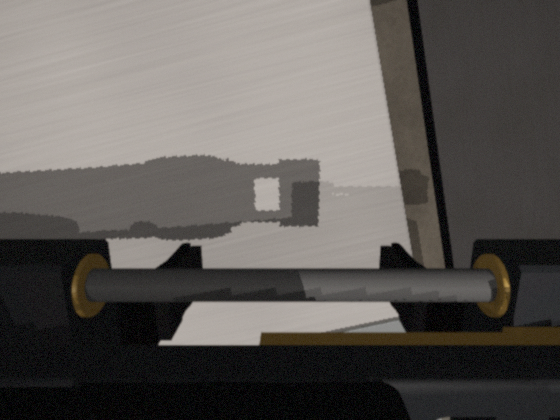

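The wrist view shows only the table and the arm's shadow. The move was refused because every key is needed in every row.

>>> {"api": "send_rows", "payload": {
  "rows": [
    {"x": 41,"y": -24,"z": -6,"roll": -8.5,"hand": 87},
    {"x": 41,"y": -24,"z": -6,"roll": -8.5,"hand": 87},
    {"x": 41,"y": -24,"z": -6,"roll": -8.5,"hand": 87},
    {"x": 41,"y": -24,"z": -6,"roll": -8.5,"hand": 87},
    {"x": 41,"y": -24,"z": -6,"roll": -8.5,"hand": 87},
    {"x": 41,"y": -24,"z": -6,"roll": -8.5,"hand": 87},
    {"x": 41,"y": -24,"z": -6,"roll": -8.5,"hand": 87},
    {"x": 41,"y": -24,"z": -6,"roll": -8.5,"hand": 87},
    {"x": 41,"y": -24,"z": -6,"roll": -8.5,"hand": 87},
    {"x": 0,"y": 0,"z": 0,"roll": 0,"hand": 87}
  ],
  "force": 20
}}

```text
time: 1.15
position: [0.5284, 0.4078, 0.2369]
tool_rot: [2.234, 2.199, -0.003]
ft_force: [0.6, -0.5, 0.5]
grip_width: 0.999
grip_force: 0.0
```

```bash
python3 - <<'E'
from h import *
from scipy.spatial.transform import Rotation as R
s=get_state();print(s["position"],R.from_rotvec(s["tool_rot"]).as_matrix().round(3),s["joint_positions"].round(2))
c=get_calibration("wrist"); im=get_image("wrist"); P=proj(c,BOT+[.5212,.4163,0]).astype(np.float32)
cv2.polylines(im,[cv2.convexHull(P).astype(int)],True,(255,255,255),1)
cv2.imwrite("pics/w2.png",im)
E
```

```text
[0.52842137 0.4078353  0.23692461] [[ 0.016  1.     0.004]
 [ 1.    -0.016 -0.006]
 [-0.006  0.004 -1.   ]] [-0.94  0.39  0.32  1.49 -0.12  1.28 -0.63]
```

View pics/w2.png

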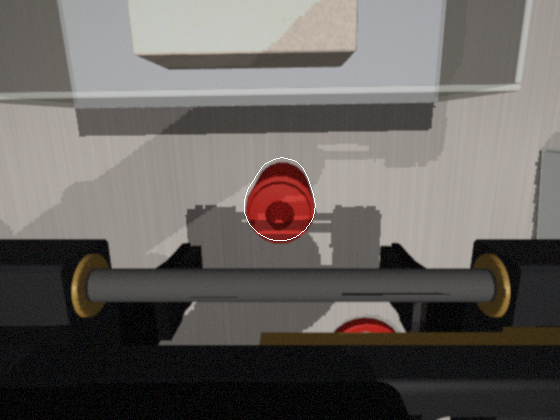

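>>> {"api": "send_rows", "payload": {
  "rows": [
    {"x": 0,"y": 0,"z": -20,"roll": 0,"hand": 87},
    {"x": 0,"y": 0,"z": -20,"roll": 0,"hand": 87},
    {"x": 0,"y": 0,"z": 0,"roll": 0,"hand": 87},
    {"x": 0,"y": 0,"z": 0,"roll": 0,"hand": 87}
  ]
}}

```text
time: 1.6
position: [0.5205, 0.4167, 0.1982]
tool_rot: [-2.22, -2.222, 0.001]
ft_force: [-0.2, -0.3, -0.3]
grip_width: 1.0
grip_force: 0.0
```

```bash
python3 - <<'E'
from h import *
s=get_state();print(s["position"],s["tool_rot"])
c=get_calibration("wrist"); 
t=get_calibration("top"); print([ray(t,p,z).round(3) for p in((98,215),(82,215)) for z in(0,.05,.1,.12)])
print(c["world_from_camera"].round(3))
im=get_image("wrist");P=proj(c,BOT+[.5212,.4163,0]).astype(np.float32)
cv2.polylines(im,[cv2.convexHull(P).astype(int)],True,(255,255,255),1)
cv2.imwrite("pics/w3.png",im)
E
```

```text
[0.52048878 0.41671054 0.19824258] [-2.22020228e+00 -2.22190505e+00  1.30012200e-03]
[array([0.517, 0.48 ]), array([0.509, 0.461]), array([0.5  , 0.442]), array([0.496, 0.434]), array([0.518, 0.524]), array([0.509, 0.503]), array([0.5  , 0.482]), array([0.497, 0.474])]
[[ 1.     0.001 -0.     0.52 ]
 [ 0.001 -0.969 -0.246  0.482]
 [-0.001  0.246 -0.969  0.29 ]
 [ 0.     0.     0.     1.   ]]
```

View pics/w3.png

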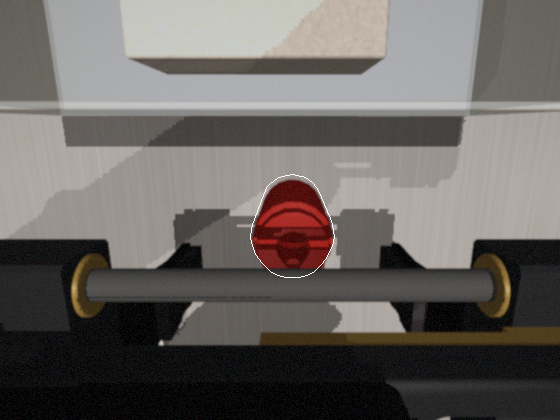

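>>> {"api": "send_rows", "payload": {
  "rows": [
    {"x": 0,"y": 0,"z": -22,"roll": 0,"hand": 87},
    {"x": 0,"y": 0,"z": -22,"roll": 0,"hand": 87},
    {"x": 0,"y": 0,"z": -22,"roll": 0,"hand": 87},
    {"x": 0,"y": 0,"z": 0,"roll": 0,"hand": 87},
    {"x": 0,"y": 0,"z": 0,"roll": 0,"hand": 40},
    {"x": 0,"y": 0,"z": 0,"roll": 0,"hand": 40},
    {"x": 0,"y": 0,"z": 0,"roll": 0,"hand": 40},
    {"x": 0,"y": 0,"z": 0,"roll": 0,"hand": 40},
    {"x": 0,"y": 0,"z": 0,"roll": 0,"hand": 40}
  ],
  "force": 20
}}

```text
time: 2.55
position: [0.5217, 0.4161, 0.133]
tool_rot: [2.223, 2.22, 0.002]
ft_force: [0.2, -0.5, -0.4]
grip_width: 0.63
grip_force: 0.0
```

>>> {"api": "send_rows", "payload": {
  "rows": [
    {"x": 0,"y": 0,"z": 0,"roll": 0,"hand": 40},
    {"x": 0,"y": 0,"z": 0,"roll": 0,"hand": 40},
    {"x": 0,"y": 0,"z": 0,"roll": 0,"hand": 40},
    {"x": 0,"y": 0,"z": 0,"roll": 0,"hand": 40},
    {"x": 0,"y": 0,"z": 5,"roll": 0,"hand": 40},
    {"x": 0,"y": 0,"z": 10,"roll": 0,"hand": 40},
    {"x": 0,"y": 0,"z": 15,"roll": 0,"hand": 40},
    {"x": 0,"y": 0,"z": 10,"roll": 0,"hand": 40},
    {"x": 0,"y": 0,"z": 0,"roll": 0,"hand": 40}
  ],
  "force": 25
}}

```text
time: 3.45
position: [0.5227, 0.4167, 0.1752]
tool_rot: [2.223, 2.22, 0.007]
ft_force: [0.9, -0.4, -1.4]
grip_width: 0.569
grip_force: 25.0
```

>>> {"api": "send_rows", "payload": {
  "rows": [
    {"x": 5,"y": -10,"z": 0,"roll": 0,"hand": 40},
    {"x": 9,"y": -20,"z": 0,"roll": 0,"hand": 40},
    {"x": 10,"y": -22,"z": 0,"roll": 0,"hand": 40},
    {"x": 10,"y": -22,"z": 0,"roll": 0,"hand": 40},
    {"x": 10,"y": -22,"z": 0,"roll": 0,"hand": 40},
    {"x": 10,"y": -22,"z": 0,"roll": 0,"hand": 40},
    {"x": 10,"y": -22,"z": 0,"roll": 0,"hand": 40},
    {"x": 9,"y": -20,"z": 0,"roll": 0,"hand": 40},
    {"x": 9,"y": -20,"z": 0,"roll": 0,"hand": 40},
    {"x": 0,"y": 0,"z": 0,"roll": 0,"hand": 40}
  ]
}}

```text
time: 4.45
position: [0.6052, 0.2296, 0.1718]
tool_rot: [2.228, 2.21, -0.004]
ft_force: [0.9, -1.7, -1.6]
grip_width: 0.571
grip_force: 25.0
```

```bash
python3 - <<'E'
from h import *
s=get_state();print(s["position"],s["grip_width"]*87,s["grip_force"])
cv2.imwrite("pics/s1.png",cv2.resize(get_image("scene")[80:320,240:560],None,fx=2.4,fy=2.4))
E
```

```text
[0.60518027 0.22957895 0.17177435] 49.63599068177039 24.99924303498119
```

View pics/s1.png

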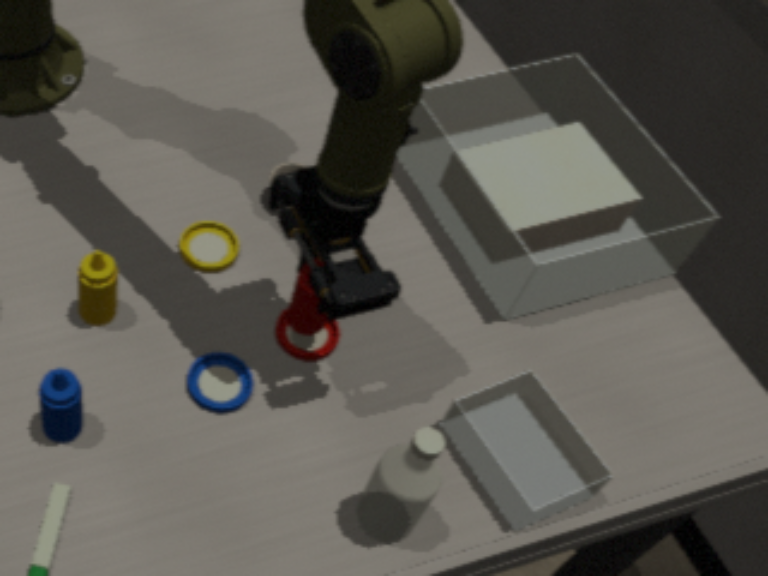

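>>> {"api": "send_rows", "payload": {
  "rows": [
    {"x": 0,"y": 0,"z": 0,"roll": 0,"hand": 40},
    {"x": 0,"y": 0,"z": -10,"roll": 0,"hand": 40},
    {"x": 0,"y": 0,"z": -10,"roll": 0,"hand": 40},
    {"x": 0,"y": 0,"z": -8,"roll": 0,"hand": 40},
    {"x": 0,"y": 0,"z": -5,"roll": 0,"hand": 40},
    {"x": 0,"y": 0,"z": -3,"roll": 0,"hand": 40},
    {"x": 0,"y": 0,"z": 0,"roll": 0,"hand": 40},
    {"x": 0,"y": 0,"z": 0,"roll": 0,"hand": 40},
    {"x": 0,"y": 0,"z": 0,"roll": 0,"hand": 40}
  ]
}}

```text
time: 5.4
position: [0.6034, 0.2361, 0.1367]
tool_rot: [-2.222, -2.22, -0.0]
ft_force: [-2.5, -0.0, 3.1]
grip_width: 0.573
grip_force: 25.0
```

>>> {"api": "send_rows", "payload": {
  "rows": [
    {"x": 0,"y": 0,"z": 0,"roll": 0,"hand": 87},
    {"x": 0,"y": 0,"z": 0,"roll": 0,"hand": 87},
    {"x": 0,"y": 0,"z": 0,"roll": 0,"hand": 87},
    {"x": 0,"y": 0,"z": 0,"roll": 0,"hand": 87},
    {"x": 0,"y": 0,"z": 0,"roll": 0,"hand": 87},
    {"x": 0,"y": 0,"z": 0,"roll": 0,"hand": 87},
    {"x": 0,"y": 0,"z": 0,"roll": 0,"hand": 87},
    {"x": 0,"y": 0,"z": 20,"roll": 0,"hand": 87},
    {"x": 0,"y": 0,"z": 30,"roll": 0,"hand": 87},
    {"x": 0,"y": 0,"z": 30,"roll": 0,"hand": 87}
  ]
}}

```text
time: 6.4
position: [0.6032, 0.2357, 0.2167]
tool_rot: [-2.223, -2.22, 0.002]
ft_force: [0.7, 0.4, 0.1]
grip_width: 1.002
grip_force: 0.0
```

>>> {"api": "send_rows", "payload": {
  "rows": [
    {"x": 4.5,"y": -42,"z": 0,"roll": 0,"hand": 87},
    {"x": 4.5,"y": -42,"z": 0,"roll": 0,"hand": 87},
    {"x": 4.5,"y": -42,"z": 0,"roll": 0,"hand": 87},
    {"x": 4.5,"y": -42,"z": 0,"roll": 0,"hand": 87},
    {"x": 4.5,"y": -42,"z": 0,"roll": 0,"hand": 87},
    {"x": 4.5,"y": -42,"z": 0,"roll": 0,"hand": 87},
    {"x": 4.5,"y": -42,"z": 0,"roll": 0,"hand": 87},
    {"x": 4.5,"y": -42,"z": 0,"roll": 0,"hand": 87},
    {"x": 0,"y": 0,"z": 0,"roll": 0,"hand": 87},
    {"x": 0,"y": 0,"z": 0,"roll": 0,"hand": 87}
  ]
}}

```text
time: 7.4
position: [0.6393, -0.1018, 0.2163]
tool_rot: [2.226, 2.216, -0.0]
ft_force: [0.2, 1.4, 0.1]
grip_width: 1.001
grip_force: 0.0
```

```bash
python3 - <<'E'
from h import *
t=get_calibration("top");im=get_image("top")
for a,h in blobs(im,'red'): print(cen(h).round(1),cv2.contourArea(h),fit(t,h,BOT+[0,0,.004],(.6,.236)))
s=get_state();print(s["position"])
a=cv2.resize(im[100:300,90:290],None,fx=2.8,fy=2.8); w=get_image("wrist");c=get_calibration("wrist")
P=proj(c,BOT+[.640,-.1003,0]).astype(np.float32);cv2.polylines(w,[cv2.convexHull(P).astype(int)],True,(255,255,255),1)
cv2.imwrite("pics/m1.png",np.hstack([a[:420,:400],w[:,:400]]))
E
```

```text
[186.6 181.6] 678.5 (array([0.59522239, 0.22986124]), 455.7996753377374)
[ 0.63952641 -0.09961103  0.21613206]
```

View pics/m1.png

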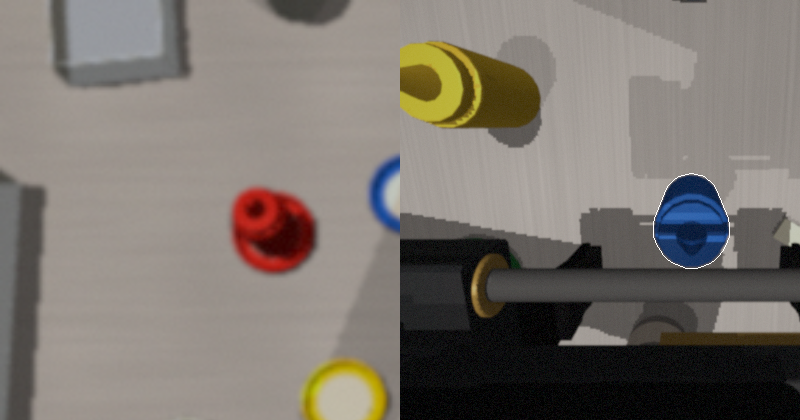

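>>> {"api": "send_rows", "payload": {
  "rows": [
    {"x": 0,"y": 0,"z": -25,"roll": 0,"hand": 87},
    {"x": 0,"y": 0,"z": -25,"roll": 0,"hand": 87},
    {"x": 0,"y": 0,"z": -24,"roll": 0,"hand": 87},
    {"x": 0,"y": 0,"z": -10,"roll": 0,"hand": 60},
    {"x": 0,"y": 0,"z": 0,"roll": 0,"hand": 40},
    {"x": 0,"y": 0,"z": 0,"roll": 0,"hand": 40},
    {"x": 0,"y": 0,"z": 0,"roll": 0,"hand": 40},
    {"x": 0,"y": 0,"z": 0,"roll": 0,"hand": 40},
    {"x": 0,"y": 0,"z": 0,"roll": 0,"hand": 40},
    {"x": 0,"y": 0,"z": 0,"roll": 0,"hand": 40}
  ]
}}

```text
time: 8.5
position: [0.64, -0.1003, 0.1333]
tool_rot: [2.222, 2.219, 0.002]
ft_force: [-1.1, 0.3, 4.5]
grip_width: 0.566
grip_force: 25.0
```

>>> {"api": "send_rows", "payload": {
  "rows": [
    {"x": 0,"y": 0,"z": 0,"roll": 0,"hand": 40},
    {"x": 0,"y": 0,"z": 0,"roll": 0,"hand": 40},
    {"x": 0,"y": 0,"z": 5,"roll": 0,"hand": 40},
    {"x": 0,"y": 0,"z": 10,"roll": 0,"hand": 40},
    {"x": 0,"y": 0,"z": 15,"roll": 0,"hand": 40},
    {"x": 0,"y": 0,"z": 10,"roll": 0,"hand": 40},
    {"x": 0,"y": 0,"z": 0,"roll": 0,"hand": 40}
  ]
}}

```text
time: 9.2
position: [0.6408, -0.1005, 0.1749]
tool_rot: [2.22, 2.218, 0.004]
ft_force: [-0.4, 0.6, -2.1]
grip_width: 0.57
grip_force: 25.0
```

>>> {"api": "send_rows", "payload": {
  "rows": [
    {"x": 0,"y": 12,"z": 0,"roll": 0,"hand": 40},
    {"x": 0,"y": 22,"z": 0,"roll": 0,"hand": 40},
    {"x": 0,"y": 22,"z": 0,"roll": 0,"hand": 40},
    {"x": 0,"y": 22,"z": 0,"roll": 0,"hand": 40},
    {"x": 0,"y": 22,"z": 0,"roll": 0,"hand": 40},
    {"x": 1.5,"y": 22,"z": 0,"roll": 0,"hand": 40},
    {"x": 0,"y": 22,"z": 0,"roll": 0,"hand": 40},
    {"x": 0,"y": 22,"z": 0,"roll": 0,"hand": 40},
    {"x": 0,"y": 22,"z": 0,"roll": 0,"hand": 40},
    {"x": 0,"y": 14,"z": 0,"roll": 0,"hand": 40}
  ]
}}

```text
time: 10.2
position: [0.6401, 0.1055, 0.1714]
tool_rot: [-2.218, -2.222, 0.0]
ft_force: [-0.9, 0.8, -1.7]
grip_width: 0.567
grip_force: 25.0
```

>>> {"api": "send_rows", "payload": {
  "rows": [
    {"x": 0,"y": 0,"z": 0,"roll": 0,"hand": 40},
    {"x": 0,"y": 0,"z": -10,"roll": 0,"hand": 40},
    {"x": 0,"y": 0,"z": -10,"roll": 0,"hand": 40},
    {"x": 0,"y": 0,"z": -8,"roll": 0,"hand": 40},
    {"x": 0,"y": 0,"z": -5,"roll": 0,"hand": 40},
    {"x": 0,"y": 0,"z": -3,"roll": 0,"hand": 40},
    {"x": 0,"y": 0,"z": 0,"roll": 0,"hand": 40},
    {"x": 0,"y": 0,"z": 0,"roll": 0,"hand": 40},
    {"x": 0,"y": 0,"z": 0,"roll": 0,"hand": 40}
  ]
}}

```text
time: 11.1
position: [0.6407, 0.1007, 0.1374]
tool_rot: [-2.224, -2.219, 0.002]
ft_force: [-3.5, -2.0, 6.5]
grip_width: 0.572
grip_force: 25.0
```

>>> {"api": "send_rows", "payload": {
  "rows": [
    {"x": 0,"y": 0,"z": 0,"roll": 0,"hand": 87},
    {"x": 0,"y": 0,"z": 0,"roll": 0,"hand": 87},
    {"x": 0,"y": 0,"z": 0,"roll": 0,"hand": 87},
    {"x": 0,"y": 0,"z": 0,"roll": 0,"hand": 87},
    {"x": 0,"y": 0,"z": 0,"roll": 0,"hand": 87},
    {"x": 0,"y": 0,"z": 0,"roll": 0,"hand": 87},
    {"x": 0,"y": 0,"z": 0,"roll": 0,"hand": 87},
    {"x": 0,"y": 0,"z": 20,"roll": 0,"hand": 87},
    {"x": 0,"y": 0,"z": 30,"roll": 0,"hand": 87},
    {"x": 0,"y": 0,"z": 30,"roll": 0,"hand": 87}
  ]
}}

```text
time: 12.1
position: [0.6407, 0.1018, 0.2167]
tool_rot: [-2.223, -2.22, 0.002]
ft_force: [0.1, -0.3, 0.5]
grip_width: 1.002
grip_force: 0.0
```

>>> {"api": "send_rows", "payload": {
  "rows": [
    {"x": -30,"y": -22.5,"z": 0,"roll": 0,"hand": 87},
    {"x": -30,"y": -22.5,"z": 0,"roll": 0,"hand": 87},
    {"x": -30,"y": -22.5,"z": 0,"roll": 0,"hand": 87},
    {"x": -30,"y": -22.5,"z": 0,"roll": 0,"hand": 87},
    {"x": -31,"y": -22.5,"z": 0,"roll": 0,"hand": 87},
    {"x": 0,"y": 0,"z": 0,"roll": 0,"hand": 87},
    {"x": 0,"y": 0,"z": 0,"roll": 0,"hand": 87},
    {"x": 0,"y": 0,"z": 0,"roll": 0,"hand": 87}
  ]
}}

```text
time: 12.9
position: [0.4909, -0.0098, 0.2167]
tool_rot: [2.221, 2.221, 0.002]
ft_force: [0.4, 0.1, -0.0]
grip_width: 1.002
grip_force: 0.0
```

>>> {"api": "send_rows", "payload": {
  "rows": [
    {"x": 0,"y": 0,"z": -25,"roll": 0,"hand": 87},
    {"x": 0,"y": 0,"z": -25,"roll": 0,"hand": 87},
    {"x": 0,"y": 0,"z": -24,"roll": 0,"hand": 87},
    {"x": 0,"y": 0,"z": -10,"roll": 0,"hand": 60},
    {"x": 0,"y": 0,"z": 0,"roll": 0,"hand": 40},
    {"x": 0,"y": 0,"z": 0,"roll": 0,"hand": 40},
    {"x": 0,"y": 0,"z": 0,"roll": 0,"hand": 40},
    {"x": 0,"y": 0,"z": 0,"roll": 0,"hand": 40},
    {"x": 0,"y": 0,"z": 0,"roll": 0,"hand": 40},
    {"x": 0,"y": 0,"z": 0,"roll": 0,"hand": 40}
  ]
}}

```text
time: 13.9
position: [0.4906, -0.0106, 0.1332]
tool_rot: [2.222, 2.22, 0.003]
ft_force: [0.2, -0.2, 3.7]
grip_width: 0.569
grip_force: 25.0
```

>>> {"api": "send_rows", "payload": {
  "rows": [
    {"x": 0,"y": 0,"z": 0,"roll": 0,"hand": 40},
    {"x": 0,"y": 0,"z": 0,"roll": 0,"hand": 40},
    {"x": 0,"y": 0,"z": 5,"roll": 0,"hand": 40},
    {"x": 0,"y": 0,"z": 10,"roll": 0,"hand": 40},
    {"x": 0,"y": 0,"z": 15,"roll": 0,"hand": 40},
    {"x": 0,"y": 0,"z": 10,"roll": 0,"hand": 40},
    {"x": 0,"y": 0,"z": 0,"roll": 0,"hand": 40}
  ]
}}

```text
time: 14.6
position: [0.491, -0.0106, 0.1739]
tool_rot: [2.221, 2.219, 0.004]
ft_force: [0.4, 0.2, -0.5]
grip_width: 0.57
grip_force: 25.0
```

>>> {"api": "send_rows", "payload": {
  "rows": [
    {"x": -4,"y": 10,"z": 0,"roll": 0,"hand": 40},
    {"x": -6,"y": 20,"z": 0,"roll": 0,"hand": 40},
    {"x": -6,"y": 20,"z": 0,"roll": 0,"hand": 40},
    {"x": -6,"y": 20,"z": 0,"roll": 0,"hand": 40},
    {"x": -6,"y": 20,"z": 0,"roll": 0,"hand": 40},
    {"x": -6,"y": 20,"z": 0,"roll": 0,"hand": 40},
    {"x": -6,"y": 20,"z": 0,"roll": 0,"hand": 40},
    {"x": -6,"y": 20,"z": 0,"roll": 0,"hand": 40},
    {"x": -6,"y": 18,"z": 0,"roll": 0,"hand": 40},
    {"x": -3,"y": 7,"z": 0,"roll": 0,"hand": 40}
  ]
}}

```text
time: 15.6
position: [0.4333, 0.1666, 0.1715]
tool_rot: [-2.218, -2.223, 0.002]
ft_force: [-0.9, 1.1, -1.5]
grip_width: 0.566
grip_force: 25.0
```

>>> {"api": "send_rows", "payload": {
  "rows": [
    {"x": 0,"y": 0,"z": 0,"roll": 0,"hand": 40},
    {"x": 0,"y": 0,"z": -10,"roll": 0,"hand": 40},
    {"x": 0,"y": 0,"z": -10,"roll": 0,"hand": 40},
    {"x": 0,"y": 0,"z": -8,"roll": 0,"hand": 40},
    {"x": 0,"y": 0,"z": -5,"roll": 0,"hand": 40},
    {"x": 0,"y": 0,"z": -3,"roll": 0,"hand": 40},
    {"x": 0,"y": 0,"z": 0,"roll": 0,"hand": 40},
    {"x": 0,"y": 0,"z": 0,"roll": 0,"hand": 40},
    {"x": 0,"y": 0,"z": 0,"roll": 0,"hand": 40}
  ]
}}

```text
time: 16.5
position: [0.4348, 0.1637, 0.1372]
tool_rot: [-2.223, -2.219, 0.003]
ft_force: [-3.5, -2.8, 10.1]
grip_width: 0.567
grip_force: 25.0
```

>>> {"api": "send_rows", "payload": {
  "rows": [
    {"x": 0,"y": 0,"z": 0,"roll": 0,"hand": 87},
    {"x": 0,"y": 0,"z": 0,"roll": 0,"hand": 87},
    {"x": 0,"y": 0,"z": 0,"roll": 0,"hand": 87},
    {"x": 0,"y": 0,"z": 0,"roll": 0,"hand": 87},
    {"x": 0,"y": 0,"z": 0,"roll": 0,"hand": 87},
    {"x": 0,"y": 0,"z": 0,"roll": 0,"hand": 87},
    {"x": 0,"y": 0,"z": 0,"roll": 0,"hand": 87},
    {"x": 0,"y": 0,"z": 20,"roll": 0,"hand": 87},
    {"x": 0,"y": 0,"z": 30,"roll": 0,"hand": 87},
    {"x": 0,"y": 0,"z": 30,"roll": 0,"hand": 87}
  ]
}}

```text
time: 17.5
position: [0.4346, 0.1642, 0.2169]
tool_rot: [-2.223, -2.22, 0.002]
ft_force: [0.4, 0.1, -0.4]
grip_width: 1.001
grip_force: 0.0
```

>>> {"api": "send_rows", "payload": {
  "rows": [
    {"x": 5,"y": -40,"z": 0,"roll": 0,"hand": 87},
    {"x": 5,"y": -40,"z": 0,"roll": 0,"hand": 87},
    {"x": 5,"y": -40,"z": 0,"roll": 0,"hand": 87},
    {"x": 5,"y": -40,"z": 0,"roll": 0,"hand": 87},
    {"x": 5,"y": -40,"z": 0,"roll": 0,"hand": 87},
    {"x": 5,"y": -40,"z": 0,"roll": 0,"hand": 87},
    {"x": 5,"y": -40,"z": 0,"roll": 0,"hand": 87},
    {"x": 5,"y": -40,"z": 0,"roll": 0,"hand": 87},
    {"x": 5,"y": -40,"z": 0,"roll": 0,"hand": 87},
    {"x": 5,"y": -40,"z": 0,"roll": 0,"hand": 87}
  ]
}}

```text
time: 18.5
position: [0.4851, -0.2371, 0.2165]
tool_rot: [2.222, 2.22, 0.001]
ft_force: [-0.5, 0.4, -0.5]
grip_width: 0.996
grip_force: 0.0
```

>>> {"api": "send_rows", "payload": {
  "rows": [
    {"x": 5,"y": -40,"z": 0,"roll": 0,"hand": 87},
    {"x": 5,"y": -40,"z": 0,"roll": 0,"hand": 87},
    {"x": 5,"y": -40,"z": 0,"roll": 0,"hand": 87},
    {"x": 5,"y": -30,"z": 0,"roll": 0,"hand": 87},
    {"x": 0,"y": 0,"z": 0,"roll": 0,"hand": 87},
    {"x": 0,"y": 0,"z": 0,"roll": 0,"hand": 87},
    {"x": 0,"y": 0,"z": 0,"roll": 0,"hand": 87}
  ]
}}

```text
time: 19.2
position: [0.5054, -0.384, 0.216]
tool_rot: [-2.22, -2.221, -0.002]
ft_force: [-0.3, 0.3, 0.3]
grip_width: 1.0
grip_force: 0.0
```

```bash
python3 - <<'E'
from h import *
s=get_state();print(s["position"])
im=get_image("top"); a=cv2.resize(im[130:290,90:250],None,fx=2.6,fy=2.6); w=get_image("wrist");c=get_calibration("wrist")
P=proj(c,BOT+[.5053,-.3858,0]).astype(np.float32);cv2.polylines(w,[cv2.convexHull(P).astype(int)],True,(255,255,255),1)
cv2.imwrite("pics/m2.png",np.hstack([a[:416,:330],w[:416,60:520]]))
E
```

```text
[ 0.50542909 -0.38404586  0.21595946]
```

View pics/m2.png

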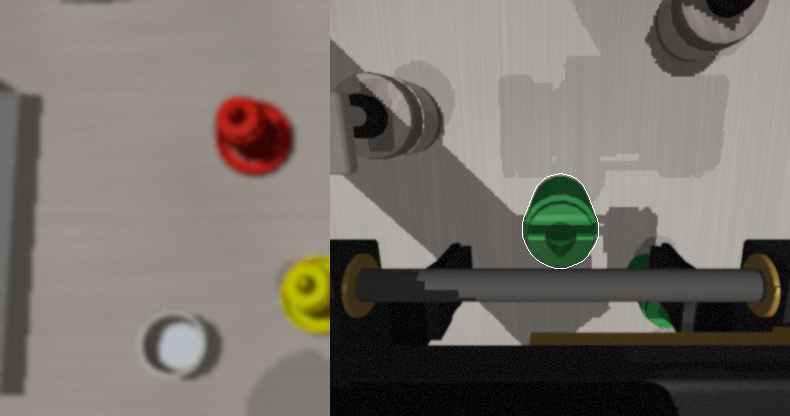

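>>> {"api": "send_rows", "payload": {
  "rows": [
    {"x": 0,"y": 0,"z": -25,"roll": 0,"hand": 87},
    {"x": 0,"y": 0,"z": -25,"roll": 0,"hand": 87},
    {"x": 0,"y": 0,"z": -24,"roll": 0,"hand": 87},
    {"x": 0,"y": 0,"z": -10,"roll": 0,"hand": 60},
    {"x": 0,"y": 0,"z": 0,"roll": 0,"hand": 40},
    {"x": 0,"y": 0,"z": 0,"roll": 0,"hand": 40},
    {"x": 0,"y": 0,"z": 0,"roll": 0,"hand": 40},
    {"x": 0,"y": 0,"z": 0,"roll": 0,"hand": 40},
    {"x": 0,"y": 0,"z": 0,"roll": 0,"hand": 40},
    {"x": 0,"y": 0,"z": 0,"roll": 0,"hand": 40}
  ]
}}

```text
time: 20.3
position: [0.5055, -0.386, 0.1333]
tool_rot: [2.222, 2.219, 0.001]
ft_force: [0.2, 0.3, 4.2]
grip_width: 0.568
grip_force: 25.0
```

>>> {"api": "send_rows", "payload": {
  "rows": [
    {"x": 0,"y": 0,"z": 0,"roll": 0,"hand": 40},
    {"x": 0,"y": 0,"z": 0,"roll": 0,"hand": 40},
    {"x": 0,"y": 0,"z": 5,"roll": 0,"hand": 40},
    {"x": 0,"y": 0,"z": 10,"roll": 0,"hand": 40},
    {"x": 0,"y": 0,"z": 15,"roll": 0,"hand": 40},
    {"x": 0,"y": 0,"z": 10,"roll": 0,"hand": 40},
    {"x": 0,"y": 0,"z": 0,"roll": 0,"hand": 40}
  ]
}}

```text
time: 21.0
position: [0.5058, -0.3866, 0.1748]
tool_rot: [2.22, 2.217, 0.002]
ft_force: [0.0, -0.6, -1.1]
grip_width: 0.567
grip_force: 25.0
```

>>> {"api": "send_rows", "payload": {
  "rows": [
    {"x": 0,"y": 10,"z": 0,"roll": 0,"hand": 40},
    {"x": 0,"y": 22,"z": 0,"roll": 0,"hand": 40},
    {"x": 0,"y": 22,"z": 0,"roll": 0,"hand": 40},
    {"x": 0,"y": 22,"z": 0,"roll": 0,"hand": 40},
    {"x": 0,"y": 22,"z": 0,"roll": 0,"hand": 40},
    {"x": 0,"y": 22,"z": 0,"roll": 0,"hand": 40},
    {"x": 0,"y": 20,"z": 0,"roll": 0,"hand": 40},
    {"x": -5,"y": 18,"z": 0,"roll": 0,"hand": 40},
    {"x": -12,"y": 18,"z": 0,"roll": 0,"hand": 40},
    {"x": -16,"y": 16,"z": 0,"roll": 0,"hand": 40}
  ]
}}

```text
time: 22.0
position: [0.4715, -0.1915, 0.1715]
tool_rot: [-2.22, -2.222, 0.001]
ft_force: [-0.3, 0.2, -0.6]
grip_width: 0.571
grip_force: 25.0
```

>>> {"api": "send_rows", "payload": {
  "rows": [
    {"x": -16,"y": 12,"z": 0,"roll": 0,"hand": 40},
    {"x": -12,"y": 6,"z": 0,"roll": 0,"hand": 40},
    {"x": -4,"y": 2,"z": 0,"roll": 0,"hand": 40},
    {"x": 0,"y": 0,"z": 0,"roll": 0,"hand": 40},
    {"x": 0,"y": 0,"z": 0,"roll": 0,"hand": 40}
  ]
}}

```text
time: 22.5
position: [0.4405, -0.1737, 0.1724]
tool_rot: [2.222, 2.22, 0.001]
ft_force: [-0.6, 0.3, -1.4]
grip_width: 0.57
grip_force: 25.0
```

>>> {"api": "send_rows", "payload": {
  "rows": [
    {"x": 0,"y": 0,"z": 0,"roll": 0,"hand": 40},
    {"x": 0,"y": 0,"z": -10,"roll": 0,"hand": 40},
    {"x": 0,"y": 0,"z": -10,"roll": 0,"hand": 40},
    {"x": 0,"y": 0,"z": -8,"roll": 0,"hand": 40},
    {"x": 0,"y": 0,"z": -5,"roll": 0,"hand": 40},
    {"x": 0,"y": 0,"z": -3,"roll": 0,"hand": 40},
    {"x": 0,"y": 0,"z": 0,"roll": 0,"hand": 40},
    {"x": 0,"y": 0,"z": 0,"roll": 0,"hand": 40},
    {"x": 0,"y": 0,"z": 0,"roll": 0,"hand": 40}
  ]
}}

```text
time: 23.4
position: [0.4394, -0.1738, 0.1372]
tool_rot: [-2.221, -2.218, 0.001]
ft_force: [-6.2, 1.5, 12.8]
grip_width: 0.571
grip_force: 25.0
```

>>> {"api": "send_rows", "payload": {
  "rows": [
    {"x": 0,"y": 0,"z": 0,"roll": 0,"hand": 87},
    {"x": 0,"y": 0,"z": 0,"roll": 0,"hand": 87},
    {"x": 0,"y": 0,"z": 0,"roll": 0,"hand": 87},
    {"x": 0,"y": 0,"z": 0,"roll": 0,"hand": 87},
    {"x": 0,"y": 0,"z": 0,"roll": 0,"hand": 87},
    {"x": 0,"y": 0,"z": 0,"roll": 0,"hand": 87},
    {"x": 0,"y": 0,"z": 0,"roll": 0,"hand": 87},
    {"x": 0,"y": 0,"z": 20,"roll": 0,"hand": 87},
    {"x": 0,"y": 0,"z": 30,"roll": 0,"hand": 87},
    {"x": 0,"y": 0,"z": 30,"roll": 0,"hand": 87}
  ]
}}

```text
time: 24.4
position: [0.4396, -0.1737, 0.2169]
tool_rot: [-2.223, -2.219, 0.001]
ft_force: [1.1, 0.7, 0.7]
grip_width: 0.998
grip_force: 0.0
```

>>> {"api": "send_rows", "payload": {
  "rows": [
    {"x": 10,"y": -30,"z": 30,"roll": 0,"hand": 87},
    {"x": 10,"y": -30,"z": 30,"roll": 0,"hand": 87},
    {"x": 10,"y": -30,"z": 0,"roll": 0,"hand": 87},
    {"x": 10,"y": -30,"z": 0,"roll": 0,"hand": 87},
    {"x": 0,"y": -30,"z": 0,"roll": 0,"hand": 87},
    {"x": 0,"y": -30,"z": 0,"roll": 0,"hand": 87},
    {"x": 0,"y": -30,"z": 0,"roll": 0,"hand": 87},
    {"x": 0,"y": -30,"z": 0,"roll": 0,"hand": 87},
    {"x": 0,"y": 0,"z": 0,"roll": 0,"hand": 87}
  ]
}}

```text
time: 25.3
position: [0.4778, -0.418, 0.276]
tool_rot: [2.229, 2.213, -0.007]
ft_force: [-0.7, -1.0, 0.7]
grip_width: 0.993
grip_force: 0.0
```

```bash
python3 - <<'E'
from h import *
D={'red':(.604,.236),'yellow':(.4355,.1645),'green':(.4407,-.1737),'blue':(.6415,.102)}
o=[]
for n,(y,x) in(("top",(120,160)),("scene",(130,190))):
    im=get_image(n); c=get_calibration(n)
    big=cv2.resize(im[y:y+(170 if n=="top" else 140),x:x+210],None,fx=1.9,fy=1.9,interpolation=2)
    for d in D.values():
        P=(proj(c,BOT+[*d,.004])-[x,y])*1.9; cv2.polylines(big,[cv2.convexHull(P.astype(np.float32)).astype(int)],True,(255,255,255),1)
    o.append(big)
h=max(b.shape[0] for b in o)
cv2.imwrite("pics/f.png",np.hstack([cv2.copyMakeBorder(b,0,h-b.shape[0],0,0,0) for b in o]))
E
```

```text
(no output)
```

View pics/f.png

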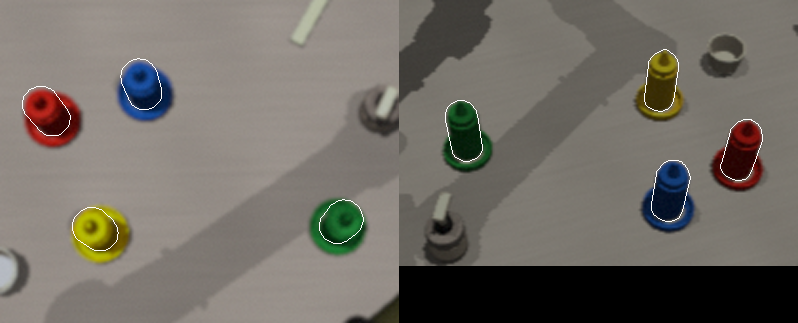

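All four bottles stand upright and centred in their own dishes: their outlines match the expected ones in both views. The gripper is clear.

```bash
python3 -c "
from bench import *
print(close_job())"
```

```text
the job is handed in; nothing more can be done
None
```

I put all four bottles upright in the holders of their own colour, steered clear of the soap dispensers and handed the job in at about 25 s of the 104 s allowed; the hand-in returned no verdict.

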